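# Find the high spot of a tray blank on the truing turntable

## Robot

A 7-joint arm with a two-finger parallel gripper is mounted at the origin on a cart in front of the work surface, level with it; the furniture and walls round the work are solid. World frame = base frame: x ahead of the robot, y to its left, z up, the work surface at z = 0. Lengths are in m, angles in rad, forces in N, time in s.
With the tool pointing down it reaches from about 0.4 to 0.875 m from the base axis. Payload 19.3 kg.
Tool frame: the origin (TCP) lies between the finger pads; the fingertips stand 8 mm ahead of it and the grasp point (between the pads) lies 11 mm behind it (bot.tip_extent is the x of the fingertips in the tool frame, in m); x points along the fingers, y is the direction in which the jaws open and shut, and the axes are right-handed (so a half turn about x gives the same grasp; the last joint's range is limited). The gripper opens to 85 mm and grips with 20 to 120 N. Pads are 22 mm wide; open, the fingers measure 114 mm over their backs; the gripper's body (76 mm by 85 mm) begins 54 mm behind the grasp point. The pads swing forward as they close: fully open they stand 13 mm farther back than shut.
Start: joints at [-1.39, 0.521, -0.036, 1.599, 0.021, 1.021, -0.113], TCP at [0.155, 0.605, 0.2] pointing down, gripper open.
Joint ranges: [-2.91, 2.91], [-0.3, 2.13], [-1.5, 1.42], [0.17, 2.43], [-1.26, 4.41], [0.16, 1.93], [-2.52, 2.52]. Speed limits (rad/s): [1.89, 1.89, 2.39, 2.39, 3.01, 3.01, 3.01].

## Interface

Orientations are given as [roll, pitch, yaw] about the fixed x, y, z axes, in that order (R = Rz(yaw) Ry(pitch) Rx(roll)).
In Python, from workcell import telemetry, grab_frame, job, cut_out, pinpoint, bot gives the robot as it stands.
- The arm moves only by the tool send_rows, never from a script. Its argument "rows" is a list of rows, each an object of numbers: "dx", "dy", "dz": the shift along the tool's x, y, z in cm; "rx", "ry", "rz": the turn, a rotation vector about the tool's x, y, z in units of 10 degrees (1.0 is 10 degrees); "fingers": the closure, from -1 (fully open) to 1 (shut). In form: [{"dx": .., "dy": .., "dz": .., "rx": .., "ry": .., "rz": .., "fingers": ..}, ...]. A call has exactly 8 rows; each row is the pose to reach, as a shift and turn from the pose commanded when the call began, along the tool's axes at that moment; what a row does not reach only later rows make up. A row lasts 1/8 s, in which the tool goes at most 62.5 mm and 10.7 degrees, less where a joint would pass 70% of its speed; a pose out of reach is approached as far as the arm can. A call with a gripper value outside its range is refused whole. The fingers move at their own pace and stop on an object; "squeeze" is the grip in N (left out, the last holds). Time passes only in rows, so rows that repeat a pose let the fingers close, or fill a call up. It gives the time, the measured TCP pose, the force and the opening at its end, in the units of the state.
- telemetry.observe(): the state, without advancing time (a new reading comes with each control period).
- grab_frame(name): name is "scene" or "top" or "wrist"; returns a dict with "pixels" (480x640x3 uint8, blue, green, red), "fx", "fy", "cx", "cy" (pixels), "k1" (the pictures are not rectified: a ray, as slopes to the right and down, at radius r is drawn at 1 + k1 r^2 times it, then the intrinsics apply), "R" (3x3) and "t" (3): a world point X has camera coordinates R X + t. Camera axes: x right, y down, z forward; pixel columns grow to the right and rows downward; lengths in m; the calibration is good to about 2 mm. A picture is of the moment at which its call begins. There is no depth.
- job.job_done(): hands the job in, once; it reports no verdict.
Trained networks look in a picture, given as the dict that the camera call returned (one of the last four; its "shot" number tells which), for a name from the list of things; names that differ only in an ending like _2 or _b are one class to them, and where a whole thing is asked for, a point or a joint stands for the part that bears it (a point fixed in the world has none). Each returns a list of dicts, best first, with "conf" (0 to 1); they miss things now and then, are a little off and sometimes report something else, mostly with a low value. They report only what shows in the picture. A call takes as long as a camera call.
- cut_out(picture, label): "pixels" (480x640 bool, what is visible of it) and "centre" ([column, row] in pixels, amid what is visible of it).
- pinpoint(picture, label): "centre" ([column, row] in pixels: a listed point, or the origin of a listed thing).
The state is a dict: "clock": time; "qpos": joint angles; "qd": joint speeds; "joint_efforts": joint torques, N m; "position": TCP position; "tool_rot": TCP orientation; "force": force on the tool from outside, world axes, zero at the start; "moment": the same for the moment, N m; "grip_width": finger opening in m.
Only numpy, scipy, OpenCV 4.12 (cv2) and the standard library are available. Lean on these libraries where they do the work, as an engineer would, in place of code of your own. Each camera call takes 0.05 s, during which the arm holds its last target.

## Task

The round wooden tray blank clamped on the turntable is out of round. Turn it slowly by the square knob (well under half a turn a second), watching the gauge needle, until the blank's highest spot stands at the feeler - there is a lesser high spot too, which is not the one wanted - and leave it at rest there with the needle at its furthest and the knob let go. Do not touch the gauge, and leave the sanding block, the jar and the charcoal where they stand.

Things in the scene. Friction and masses are not known exactly. Their poses are not given: they have to be found in the camera images.
- knob (a point): Centre, half-way up, of the dark steel square knob, on its upright turning axis: 34 x 34 mm across flats, 50 mm tall, from 76 to 126 mm above the table. Its foot is a flat washer of 32 mm radius; round that lies the wooden tray blank, about 95 mm in radius (101 mm at the high spot), top 70 mm above the table. The point's x and y axes are square to the flats and turn with the knob; z is up.
- turntable (a joint): Angle of turntable, knob and clamped blank together, rad, counter-clockwise from above positive. Turns either way without a stop (over two turns each way), against a drag of 0.1 to 0.3 N m in all, and stays where it is left. The blank was clamped at a random angle, so neither this value nor the knob tells where the high spot is.
- needle (a joint): Gauge needle angle, rad. A ball feeler on the lever's short arm is sprung against the blank's rim; a bulge in the rim swings the needle. About -0.02 where the rim is true, about 0.11 with the lesser high spot's top at the feeler, about 0.24 with the true one's. Each bulge lifts it over 0.4 to 0.6 rad of turning either side of its top; the tops are 2.3 rad apart round the blank.
- needle_tip (a point): Free tip of the black needle, 110 mm from its pivot, 57 mm above the table, over a white scale plate with black ticks beside the blank. As the reading rises the tip moves clockwise, seen from above, by up to about 29 mm.
- stand: The fixed wooden base board, 230 x 360 x 18 mm on 6 mm feet; origin on the table straight below the knob's axis, z up. The feeler touches the blank's rim in the direction of the stand's +y axis from the knob; gauge and needle lie from there out to 240 mm from the axis, nowhere higher than 75 mm above the table.
- gauge: The gauge (pillars, white scale plate, and the needle lever on it), fixed on the stand; its origin and axes are those of the stand. It must not be touched.
- sand_block_mid (a point): Middle of a grey sanding block, 48 x 74 x 28 mm, lying loose on the table beside the stand; a bystander.
- small_jar_mid (a point): Middle of a small lidded glass jar, 42 mm across and 54 mm tall, loose on the table beside the stand; a bystander.
- charcoal_mid (a point): Middle of a black charcoal stick, 22 x 60 x 18 mm, loose on the table beside the stand; a bystander.

How it is judged:
At the end, for the whole second after the job is handed in: The needle stands within about a tenth of its furthest reading (above 0.21 rad; about 0.2 rad of turning either side of the top of the high spot), turntable and needle at rest (value of joint needle above 0.21 rad and not (velocity of joint turntable above 0.05 rad/s or velocity of joint turntable below -0.05 rad/s) and not (velocity of joint needle above 0.1 rad/s or velocity of joint needle below -0.1 rad/s)); the robot touches nothing.
It fails at once if the turntable is spun faster than 3 rad/s (velocity of joint turntable above 3 rad/s or velocity of joint turntable below -3 rad/s).
It fails at once if the robot touches the gauge or its needle (contact force between gauge and the fingers above 1 N or contact force between gauge and the arm above 1 N).
It fails at once if a bystander is moved by more than 2 cm (distance of any of sand_block_mid, small_jar_mid, charcoal_mid from where it was at the start of the episode above 0.02 m).
It also fails if it takes over 61 s, if anything falls off the work surface, if the arm or the gripper's body presses on something with over 40 N, if the wrist force passes 120 N, or if a joint passes its speed limit or range.

## Working session

There is one attempt and no reset: what is moved stays moved. The work goes in short steps, Python scripts to look and compute and a tool call to move; the robot and the scene stay as the last step left them, time stands still between calls to the robot, and variables do not carry over. Pictures are saved under pics/ and viewed, and the job is handed in when it is done.

Besides the shell and the picture viewer there is one more tool, called after "Emit:" by a JSON object that holds its "op" and its "data", one argument or row to a line. send_rows: Moves the arm, as the interface text tells. Its arguments: {"type":"object","properties":{"rows":{"type":"array","items":{"type":"object","properties":{"dx":{"type":"number"},"dy":{"type":"number"},"dz":{"type":"number"},"rx":{"type":"number"},"ry":{"type":"number"},"rz":{"type":"number"},"fingers":{"type":"number"}}}},"squeeze":{"type":"number"}},"required":["rows"]}

```bash
mkdir -p pics; ls
python3 - <<'E'
from workcell import telemetry, grab_frame, job, cut_out, pinpoint, bot
import cv2
s=telemetry.observe(); print({k:s[k] for k in('clock','position','tool_rot','grip_width')}, bot.tip_extent)
for n in('scene','top'):
    f=grab_frame(n); cv2.imwrite(f'pics/{n}0.png',f['pixels'])
    print(n,f['fx'],f['k1'],(-f['R'].T@f['t']) if hasattr(f['R'],'T') else f['t'])
    for l in('knob','needle_tip','stand','needle','sand_block_mid','small_jar_mid','charcoal_mid'):
        try: print(l,[(d['centre'],round(d['conf'],2)) for d in pinpoint(f,l)[:2]])
        except Exception as e: print(l,e)
E
```

```text
pics
{'clock': 0.0, 'position': array([0.15506797, 0.60505255, 0.19961298]), 'tool_rot': array([-1.50222779,  1.56962469, -1.75306276]), 'grip_width': 0.08559078104175821} 0.008
scene 608.6325311793473 0.01426892565126621 [ 0.00712068 -0.64010328  0.92271854]
knob [([326.9, 250.6], 0.62)]
needle_tip [([252.5, 215.8], 0.47)]
stand [([321.6, 284.1], 0.86)]
needle it knows: charcoal_mid, gauge, knob, needle_tip, sand_block_mid, small_jar_mid, stand
sand_block_mid [([402.7, 335.4], 0.84)]
small_jar_mid [([447.9, 310.8], 0.86)]
charcoal_mid [([363.5, 376.3], 0.64)]
top 501.7566190601712 -0.11379830467415097 [0.4288384  0.00249103 1.12780508]
knob [([341.6, 240.0], 0.66), ([237.8, 242.1], 0.17)]
needle_tip [([238.9, 243.7], 0.43)]
stand [([338.6, 246.5], 0.84)]
needle it knows: charcoal_mid, gauge, knob, needle_tip, sand_block_mid, small_jar_mid, stand
sand_block_mid [([428.5, 242.3], 0.74)]
small_jar_mid [([438.7, 198.3], 0.67)]
charcoal_mid [([430.2, 293.3], 0.62)]
```

View pics/scene0.png

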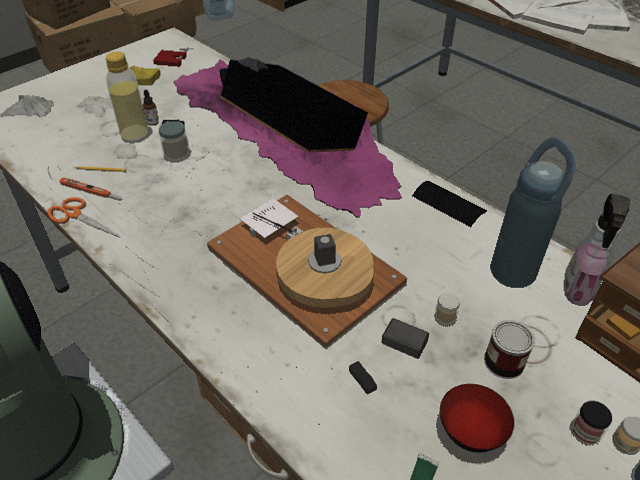

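View pics/top0.png

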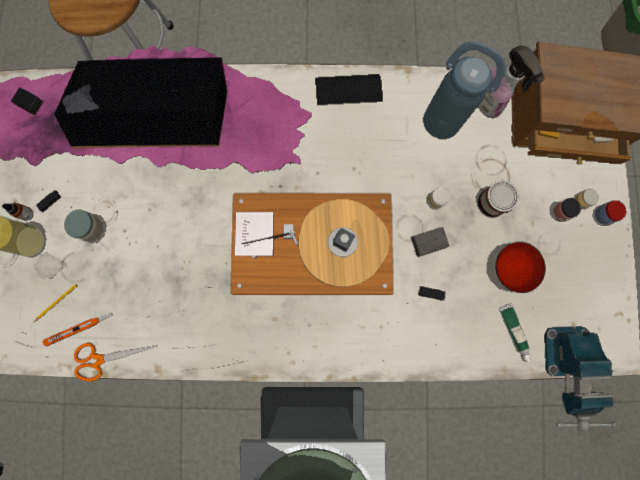

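```bash
cat > h.py <<'E'
import numpy as np, cv2
from workcell import telemetry, grab_frame, job, cut_out, pinpoint, bot
def ray(f,uv):
    K=np.array([[f['fx'],0,f['cx']],[0,f['fy'],f['cy']],[0,0,1.]])
    p=cv2.undistortPoints(np.array([[uv]],float),K,np.array([f['k1'],0,0,0.]))[0,0]
    R=np.array(f['R']);t=np.array(f['t'])
    return -R.T@t, R.T@np.array([p[0],p[1],1])
def atz(f,uv,z):
    c,d=ray(f,uv); return c+d*(z-c[2])/d[2]
def proj(f,X):
    K=np.array([[f['fx'],0,f['cx']],[0,f['fy'],f['cy']],[0,0,1.]])
    return cv2.projectPoints(np.array(X,float).reshape(-1,1,3),cv2.Rodrigues(np.array(f['R']))[0],np.array(f['t'],float),K,np.array([f['k1'],0,0,0.]))[0].reshape(-1,2)
E
python3 - <<'E'
from h import *
z=dict(knob=.101,needle_tip=.057,stand=0,sand_block_mid=.014,small_jar_mid=.027,charcoal_mid=.009)
for n in('scene','top'):
    f=grab_frame(n)
    for l in z:
        for d in pinpoint(f,l)[:1]: print(n,l,atz(f,d['centre'],z[l]).round(4),round(d['conf'],2))
    if n=='top':
        p=f['pixels'][130:360,200:500]; cv2.imwrite('pics/topz.png',cv2.resize(p,None,fx=2.6,fy=2.6,interpolation=cv2.INTER_CUBIC))
    else:
        p=f['pixels'][170:370,200:480]; cv2.imwrite('pics/scz.png',cv2.resize(p,None,fx=2.8,fy=2.8,interpolation=cv2.INTER_CUBIC))
E
```

```text
scene knob [ 0.5813 -0.0605  0.101 ] 0.56
scene needle_tip [0.5763 0.1477 0.057 ] 0.68
scene stand [ 0.5772 -0.0592  0.    ] 0.72
scene sand_block_mid [ 0.5906 -0.2558  0.014 ] 0.61
scene small_jar_mid [ 0.6804 -0.2842  0.027 ] 0.65
scene charcoal_mid [ 0.4786 -0.2697  0.009 ] 0.65
top knob [ 0.5784 -0.0611  0.101 ] 0.62
top needle_tip [0.5742 0.1559 0.057 ] 0.52
top stand [ 0.5797 -0.0644  0.    ] 0.77
top sand_block_mid [ 0.5816 -0.2671  0.014 ] 0.7
top small_jar_mid [ 0.6898 -0.2853  0.027 ] 0.69
```

View pics/topz.png

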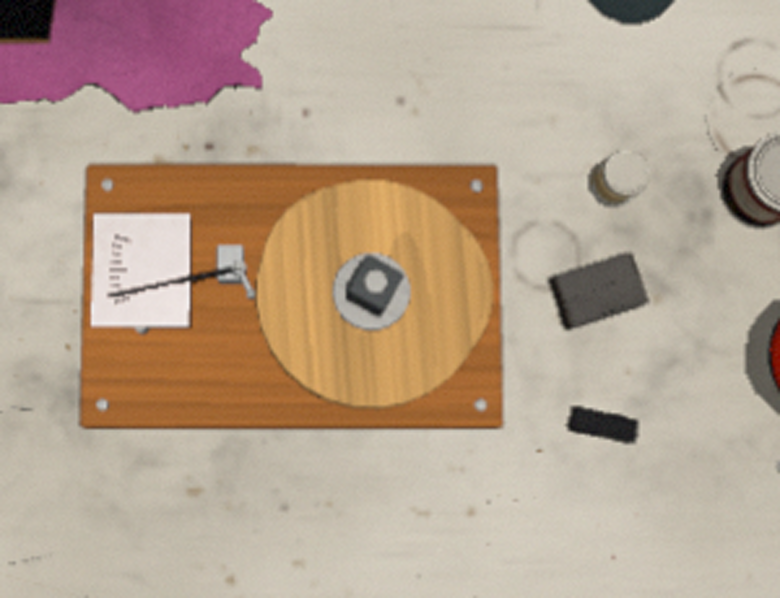

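View pics/scz.png

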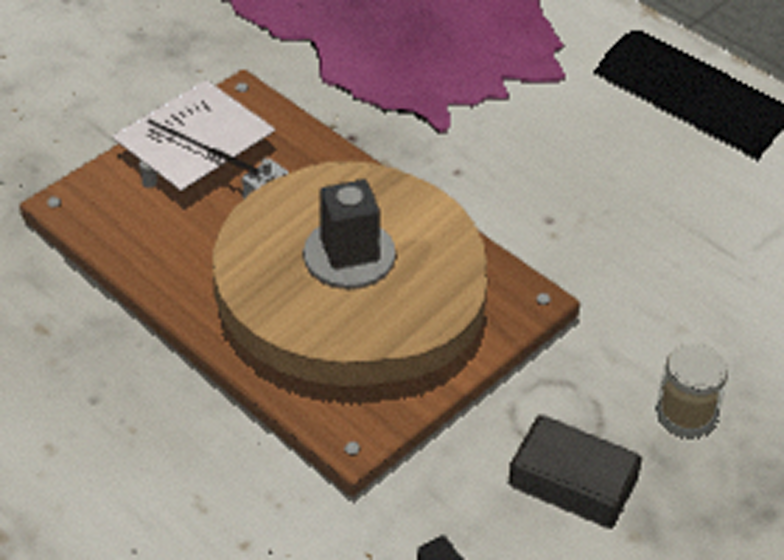

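Run:
```python
from h import *
f=grab_frame('top'); im=f['pixels']
# knob top square & axis
hsv=cv2.cvtColor(im,cv2.COLOR_BGR2HSV).astype(float)
print('wood',im[270,320],im[215,340],'board',im[285,250],im[205,270], 'right',im[205,385])
# washer centre at z .076: fit by bright grey
g=im.astype(float)
c0=np.array([.5795,-.0615])
# radial profile using green-channel edge
res=[]
Rs=np.arange(.080,.115,.0005)
for a in np.arange(0,360,5):
    th=np.radians(a)
    X=np.c_[c0[0]+Rs*np.cos(th),c0[1]+Rs*np.sin(th),np.full(len(Rs),.070)]
    uv=proj(f,X).astype(np.float32)
    v=cv2.remap(im,uv[:,0].copy().reshape(-1,1),uv[:,1].copy().reshape(-1,1),cv2.INTER_LINEAR).reshape(-1,3).astype(float)
    G=v[:,1]; G=np.convolve(G,np.ones(5)/5,'same'); hi=np.median(G[3:12]); lo=np.median(G[-12:-3]); k=np.argmax(G[3:]<(hi+lo)/2)+3
    res.append((a,Rs[k]))
res=np.array(res); th=np.radians(res[:,0])
A=np.c_[np.ones(len(th)),np.cos(th),np.sin(th)]
w=np.ones(len(th))
for _ in range(20):
    s=np.sqrt(w)[:,None]; p=np.linalg.lstsq(A*s,res[:,1]*s[:,0],rcond=None)[0]; r=res[:,1]-A@p; w=1/(1+(r/.0008)**2)
print(p.round(4))
for (a,R),e in zip(res,r): print(int(a),round(R*1e3,1),round(e*1e3,1))
```

```text
wood [ 96 159 208] [ 96 161 210] board [ 45  96 153] [ 48 101 161] right [ 48  98 152]
[ 0.0941  0.001  -0.0015]
0 81.5 -13.6
5 81.5 -13.5
10 81.5 -13.4
15 93.5 -1.2
20 95.0 0.4
25 96.5 2.1
30 95.5 1.2
35 96.5 2.4
40 97.0 3.1
45 97.5 3.7
50 96.5 2.9
55 96.5 3.0
60 95.5 2.2
65 95.0 1.8
70 93.0 -0.1
75 81.5 -11.4
80 91.0 -1.8
85 92.0 -0.7
90 92.5 -0.1
95 92.5 -0.0
100 92.0 -0.5
105 93.0 0.6
110 92.0 -0.4
115 92.0 -0.3
120 92.5 0.2
125 92.0 -0.3
130 92.0 -0.3
135 92.5 0.2
140 92.5 0.1
145 93.0 0.6
150 92.5 0.0
155 92.5 -0.1
160 93.5 0.9
165 92.5 -0.2
170 93.0 0.2
175 92.5 -0.5
180 91.5 -1.6
185 92.5 -0.7
190 93.5 0.2
195 94.0 0.5
200 93.5 -0.1
205 94.5 0.7
210 94.0 0.0
215 94.5 0.4
220 94.0 -0.3
225 95.0 0.6
230 94.0 -0.6
235 94.5 -0.2
240 94.0 -0.9
245 96.5 1.5
250 98.0 2.9
255 98.5 3.2
260 81.5 -13.9
265 81.5 -14.0
270 81.5 -14.1
275 81.5 -14.2
280 81.5 -14.2
285 99.5 3.7
290 100.5 4.7
295 100.5 4.6
300 98.5 2.6
305 97.0 1.1
310 95.0 -0.9
315 96.0 0.1
320 95.5 -0.3
325 95.5 -0.3
330 95.5 -0.2
335 95.5 -0.2
340 95.5 -0.1
345 94.5 -1.0
350 91.5 -3.9
355 81.5 -13.8
```

```bash
cat >> h.py <<'E'
from scipy.spatial.transform import Rotation as Ro
from scipy.optimize import minimize
def knobmask(f):
    d=cut_out(f,'knob'); return d[0]['pixels'],d[0]['conf']
def knobpoly(f,x,y,a):
    h=.017; C=[]
    for z in(.076,.126):
        for i in range(4):
            b=a+np.pi/4+i*np.pi/2; C.append([x+h*2**.5*np.cos(b),y+h*2**.5*np.sin(b),z])
    return cv2.convexHull(proj(f,C).astype(np.float32))
E
python3 - <<'E'
from h import *
s=telemetry.observe(); R=Ro.from_euler('xyz',s['tool_rot']).as_matrix(); print(s['clock'],R.round(3))
ms=[]
for n in('top','scene'):
    f=grab_frame(n); m,c=knobmask(f); ms.append((f,m)); print(n,c,m.sum())
    ys,xs=np.where(m); print(xs.min(),xs.max(),ys.min(),ys.max())
def cost(p,sel):
    t=0
    for f,m in sel:
        y0,x0=np.array(np.where(m)).min(1)-8; h,w=np.array(np.where(m)).max(1)+8-[y0,x0]
        P=((knobpoly(f,*p)[:,0]-[x0-.5+.5,y0])*8)
        M=np.zeros((h*8,w*8),np.uint8); cv2.fillConvexPoly(M,np.round(P+4).astype(int),1)
        mm=np.kron(m[y0:y0+h,x0:x0+w],np.ones((8,8),np.uint8))
        t+=1-(M&mm).sum()/(M|mm).sum()
    return t
for nm,sel in(('top',ms[:1]),('scene',ms[1:]),('both',ms)):
    best=None
    for a in np.radians(np.arange(-45,45,7.5)):
        r=minimize(cost,[.579,-.061,a],args=(sel,),method='Nelder-Mead',options=dict(initial_simplex=[[.579,-.061,a],[.583,-.061,a],[.579,-.057,a],[.579,-.061,a+.12]],maxiter=120))
        if best is None or r.fun<best.fun: best=r
    print(nm,best.x[:2].round(4),np.degrees(best.x[2]).round(1),round(best.fun,3))
E
```

```text
1.45 [[ 0.     0.248  0.969]
 [-0.     0.969 -0.248]
 [-1.    -0.     0.   ]]
top 0.64 6292
298 389 199 286
scene 0.85 6389
276 373 228 307
top [ 0.6099 -0.1167] 16.9 0.939
scene [ 0.5221 -0.1401] 0.4 0.878
both [ 0.5609 -0.1324] -4.4 1.822
```

```bash
cat >> h.py <<'E'
def darkmask(f,x=.579,y=-.061,r=.045):
    im=f['pixels']; V=im.max(2)
    t=np.linspace(0,6.28,40); P=[]
    for z in(.076,.126): P+= [[x+r*np.cos(a),y+r*np.sin(a),z] for a in t]
    roi=np.zeros(V.shape,np.uint8); cv2.fillConvexPoly(roi,cv2.convexHull(proj(f,P).astype(np.float32)).round().astype(int),1)
    m=((V<100)&(roi>0)).astype(np.uint8); n,l,st,_=cv2.connectedComponentsWithStats(m)
    k=1+np.argmax(st[1:,4]); m=(l==k).astype(np.uint8)
    cs,_=cv2.findContours(m,cv2.RETR_EXTERNAL,cv2.CHAIN_APPROX_NONE)
    o=np.zeros_like(m); cv2.drawContours(o,cs,-1,1,-1); return o
def cost(p,sel):
    t=0
    for f,m in sel:
        y0,x0=np.array(np.where(m)).min(1)-8; h,w=np.array(np.where(m)).max(1)+8-[y0,x0]
        P=((knobpoly(f,*p)[:,0]-[x0,y0])*8)
        M=np.zeros((h*8,w*8),np.uint8); cv2.fillConvexPoly(M,np.round(P+4).astype(int),1)
        mm=np.kron(m[y0:y0+h,x0:x0+w],np.ones((8,8),np.uint8))
        t+=1-(M&mm).sum()/(M|mm).sum()
    return t
E
python3 - <<'E'
from h import *
ms=[]
for n in('top','scene'):
    f=grab_frame(n); m=darkmask(f); ms.append((f,m)); print(n,m.sum())
vis=[]
for nm,sel in(('top',ms[:1]),('scene',ms[1:]),('both',ms)):
    best=None
    for a in np.radians(np.arange(-45,45,9)):
        r=minimize(cost,[.579,-.061,a],args=(sel,),method='Nelder-Mead',options=dict(initial_simplex=[[.579,-.061,a],[.583,-.061,a],[.579,-.057,a],[.579,-.061,a+.12]],maxiter=120))
        if best is None or r.fun<best.fun: best=r
    print(nm,best.x[:2].round(4),np.degrees(best.x[2]).round(1),round(best.fun,3))
for f,m in ms:
    b=f['pixels'].copy(); b=cv2.resize(b,None,fx=6,fy=6,interpolation=cv2.INTER_NEAREST)
    P=knobpoly(f,*best.x)[:,0]; cv2.polylines(b,[np.round(P*6+3).astype(int)],True,(0,0,255),1)
    c=P.mean(0)*6; x,y=c.astype(int); vis.append(b[y-190:y+190,x-190:x+190])
cv2.imwrite('pics/knobfit.png',np.hstack(vis))
E
```

```text
top 311
scene 608
top [ 0.5807 -0.0616] 60.5 0.104
scene [ 0.5823 -0.0614] -29.0 0.054
both [ 0.5817 -0.062 ] -30.0 0.167
```

View pics/knobfit.png

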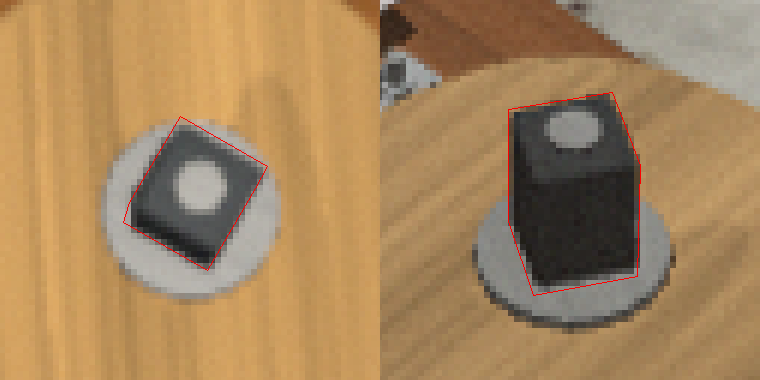

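Emit:
{"op": "send_rows", "data": {
  "rows": [
    {"dy": -2.5,"dz": 2.7,"fingers": -1},
    {"dy": -6,"dz": 6.4,"fingers": -1},
    {"dy": -9.5,"dz": 10.2,"fingers": -1},
    {"dy": -13,"dz": 13.9,"fingers": -1},
    {"dy": -16.5,"dz": 17.7,"fingers": -1},
    {"dy": -20,"dz": 21.4,"fingers": -1},
    {"dy": -23.5,"dz": 25.2,"fingers": -1},
    {"dy": -27,"dz": 28.9,"fingers": -1}
  ],
  "squeeze": 40
}}

```text
invalid input at $.rows[0]: expected keys dx, dy, dz, rx, ry, rz, fingers
```

Emit:
{"op": "send_rows", "data": {
  "rows": [
    {"dy": -3.5,"dz": 3.7,"rx": 0.2,"fingers": -1},
    {"dy": -7,"dz": 7.5,"rx": 0.4,"fingers": -1},
    {"dy": -10.5,"dz": 11.2,"rx": 0.6,"fingers": -1},
    {"dy": -14,"dz": 15,"rx": 0.8,"fingers": -1},
    {"dy": -17.5,"dz": 18.7,"rx": 1.0,"fingers": -1},
    {"dy": -21,"dz": 22.5,"rx": 1.2,"fingers": -1},
    {"dy": -24.5,"dz": 26.2,"rx": 1.4,"fingers": -1},
    {"dy": -27,"dz": 28.9,"rx": 1.5,"fingers": -1}
  ]
}}

```text
invalid input at $.rows[0]: expected keys dx, dy, dz, rx, ry, rz, fingers
```

```bash
cat > st.py <<'E'
from h import *
s=telemetry.observe(); R=Ro.from_euler('xyz',s['tool_rot']).as_matrix()
print('t',s['clock'],'pos',s['position'].round(4),'yaw_y',np.degrees(np.arctan2(R[1,1],R[0,1])).round(2),'x',R[:,0].round(3),'w',round(s['grip_width'],4)); print('q',np.array(s['qpos']).round(3),'F',s['force'].round(1),'M',s['moment'].round(2))
d=np.array([.581,-.0615,s['position'][2]])-s['position']; print('to knob tool axes cm',(R.T@d*100).round(2))
E
python3 st.py
```

```text
t 1.75 pos [0.1551 0.6055 0.2002] yaw_y 75.63 x [ 0.  0. -1.] w 0.0856
q [-1.39   0.521 -0.036  1.599  0.021  1.021 -0.113] F [0.6 0.2 0.4] M [-0.01  0.05  0.  ]
to knob tool axes cm [  0.   -54.04  57.81]
```

Emit:
{"op": "send_rows", "data": {
  "rows": [
    {"dx": 0,"dy": -2.5,"dz": 2.7,"rx": 0,"ry": 0,"rz": 0,"fingers": -1},
    {"dx": 0,"dy": -6,"dz": 6.4,"rx": 0,"ry": 0,"rz": 0,"fingers": -1},
    {"dx": 0,"dy": -9.5,"dz": 10.2,"rx": 0,"ry": 0,"rz": 0,"fingers": -1},
    {"dx": 0,"dy": -13,"dz": 13.9,"rx": 0,"ry": 0,"rz": 0,"fingers": -1},
    {"dx": 0,"dy": -16.5,"dz": 17.7,"rx": 0,"ry": 0,"rz": 0,"fingers": -1},
    {"dx": 0,"dy": -20,"dz": 21.4,"rx": 0,"ry": 0,"rz": 0,"fingers": -1},
    {"dx": 0,"dy": -23.5,"dz": 25.2,"rx": 0,"ry": 0,"rz": 0,"fingers": -1},
    {"dx": 0,"dy": -27,"dz": 28.9,"rx": 0,"ry": 0,"rz": 0,"fingers": -1}
  ],
  "squeeze": 40
}}

```text
clock: 2.75
position: [0.3689, 0.2707, 0.2005]
tool_rot: [1.03, 1.57, 0.779]
force: [0.8, 1.0, 0.6]
grip_width: 0.0856
```

```bash
python3 st.py
```

```text
t 2.75 pos [0.3689 0.2707 0.2005] yaw_y 75.63 x [ 0.  0. -1.] w 0.0856
q [-0.82   0.255  0.069  2.026 -0.023  0.861  0.581] F [0.8 1.  0.6] M [-0.   -0.03 -0.01]
to knob tool axes cm [-1.000e-02 -2.692e+01  2.879e+01]
```

Emit:
{"op": "send_rows", "data": {
  "rows": [
    {"dx": 0,"dy": -3.5,"dz": 3.7,"rx": 0.2,"ry": 0,"rz": 0,"fingers": -1},
    {"dx": 0,"dy": -7,"dz": 7.5,"rx": 0.4,"ry": 0,"rz": 0,"fingers": -1},
    {"dx": 0,"dy": -10.5,"dz": 11.2,"rx": 0.6,"ry": 0,"rz": 0,"fingers": -1},
    {"dx": 0,"dy": -14,"dz": 15,"rx": 0.8,"ry": 0,"rz": 0,"fingers": -1},
    {"dx": 0,"dy": -17.5,"dz": 18.7,"rx": 1.0,"ry": 0,"rz": 0,"fingers": -1},
    {"dx": 0,"dy": -21,"dz": 22.5,"rx": 1.2,"ry": 0,"rz": 0,"fingers": -1},
    {"dx": 0,"dy": -24.5,"dz": 26.2,"rx": 1.4,"ry": 0,"rz": 0,"fingers": -1},
    {"dx": 0,"dy": -26.9,"dz": 28.8,"rx": 1.5,"ry": 0,"rz": 0,"fingers": -1}
  ]
}}

```text
clock: 3.75
position: [0.5811, -0.0622, 0.2002]
tool_rot: [-0.49, 1.57, -1.005]
force: [0.5, 0.9, -0.7]
grip_width: 0.0853
```

```bash
python3 st.py
python3 - <<'E'
from h import *
f=grab_frame('wrist'); cv2.imwrite('pics/w1.png',f['pixels'])
print(proj(f,[.581,-.0615,.126]))
for d in pinpoint(f,'knob'): print(d['centre'],d['conf'],atz(f,d['centre'],.101))
E
```

```text
t 3.75 pos [ 0.5811 -0.0622  0.2002] yaw_y 60.5 x [ 0. -0. -1.] w 0.0853
q [-0.188  0.47   0.272  1.722 -0.148  0.969  1.196] F [ 0.5  0.9 -0.7] M [ 0.05 -0.03 -0.02]
to knob tool axes cm [-0.    0.05 -0.04]
[[316.21110814 240.38041705]]
[316.7, 231.9] 0.66 [ 0.58179981 -0.06153682  0.101     ]
```

View pics/w1.png

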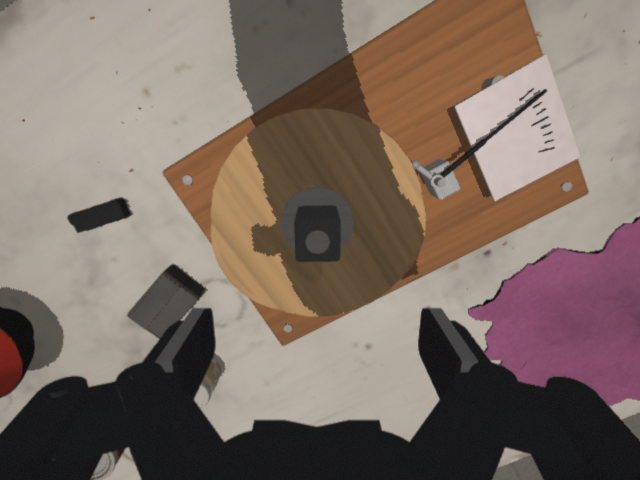

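Emit:
{"op": "send_rows", "data": {
  "rows": [
    {"dx": 2,"dy": 0,"dz": 0,"rx": 0,"ry": 0,"rz": 0,"fingers": -1},
    {"dx": 4,"dy": 0,"dz": 0,"rx": 0,"ry": 0,"rz": 0,"fingers": -1},
    {"dx": 6,"dy": 0,"dz": 0,"rx": 0,"ry": 0,"rz": 0,"fingers": -1},
    {"dx": 8,"dy": 0,"dz": 0,"rx": 0,"ry": 0,"rz": 0,"fingers": -1},
    {"dx": 9.5,"dy": 0,"dz": 0,"rx": 0,"ry": 0,"rz": 0,"fingers": -1},
    {"dx": 10.4,"dy": 0,"dz": 0,"rx": 0,"ry": 0,"rz": 0,"fingers": -1},
    {"dx": 10.4,"dy": 0,"dz": 0,"rx": 0,"ry": 0,"rz": 0,"fingers": 0.1},
    {"dx": 10.4,"dy": 0,"dz": 0,"rx": 0,"ry": 0,"rz": 0,"fingers": 1}
  ],
  "squeeze": 40
}}

```text
clock: 4.85
position: [0.5806, -0.06, 0.0968]
tool_rot: [0.434, 1.57, -0.079]
force: [0.4, 0.7, 0.3]
grip_width: 0.0517
```

Emit:
{"op": "send_rows", "data": {
  "rows": [
    {"dx": 0,"dy": 0,"dz": 0,"rx": 0,"ry": 0,"rz": 0,"fingers": 1},
    {"dx": 0,"dy": 0,"dz": 0,"rx": 0,"ry": 0,"rz": 0,"fingers": 1},
    {"dx": 0,"dy": 0,"dz": 0,"rx": 0,"ry": 0,"rz": 0,"fingers": 1},
    {"dx": 0,"dy": 0,"dz": 0,"rx": 0,"ry": 0,"rz": 0,"fingers": 1},
    {"dx": 0,"dy": 0,"dz": 0,"rx": 0,"ry": 0,"rz": 0,"fingers": 1},
    {"dx": 0,"dy": 0,"dz": 0,"rx": 0,"ry": 0,"rz": 0,"fingers": 1},
    {"dx": 0,"dy": 0,"dz": 0,"rx": 0,"ry": 0,"rz": 0,"fingers": 1},
    {"dx": 0,"dy": 0,"dz": 0,"rx": 0,"ry": 0,"rz": 0,"fingers": 1}
  ]
}}

```text
clock: 5.85
position: [0.5803, -0.0599, 0.0962]
tool_rot: [0.248, 1.571, -0.264]
force: [-0.5, -0.3, 0.6]
grip_width: 0.0005
```

```bash
python3 st.py
python3 - <<'E'
from h import *
o=[]
for n in('scene','wrist'):
    f=grab_frame(n); o.append(cv2.resize(f['pixels'],(400,300)) if n=='wrist' else cv2.resize(f['pixels'][150:360,180:460],(400,300)))
    for d in pinpoint(f,'needle_tip')[:1]: print(n,d['centre'],d['conf'],atz(f,d['centre'],.057))
cv2.imwrite('pics/g1.png',np.hstack(o))
E
```

```text
t 5.85 pos [ 0.5803 -0.0599  0.0962] yaw_y 60.63 x [ 0. -0. -1.] w 0.0005
q [-0.16   0.599  0.231  1.812 -0.19   0.752  1.229] F [-0.5 -0.3  0.6] M [-0.01 -0.04  0.01]
to knob tool axes cm [ 0.   -0.1   0.14]
scene [253.9, 215.9] 0.58 [0.57601973 0.14574151 0.057     ]
wrist [21.5, 245.5] 0.45 [ 0.48222902 -0.21795455  0.057     ]
```

View pics/g1.png

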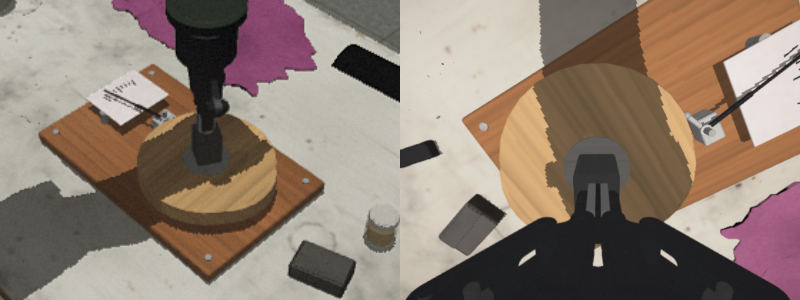

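Run:
```python
from h import *
o=[]
T=telemetry.observe()['position']
for n in('scene','wrist'):
    f=grab_frame(n); im=f['pixels'].copy()
    im=cv2.resize(im,None,fx=4,fy=4,interpolation=cv2.INTER_CUBIC)
    for X,c in(((T),(0,0,255)),(T-[0,0,.008],(0,255,0)),([.581,-.0615,.126],(255,0,0)),([.581,-.0615,.076],(255,255,0))):
        p=proj(f,X)[0]; print(n,p.round(1)); cv2.circle(im,tuple((p*4+2).astype(int)),5,c,2)
    cv2.polylines(im,[np.round(knobpoly(f,.581,-.0615,np.radians(-29.5))[:,0]*4+2).astype(int)],True,(255,0,255),1)
    p=(proj(f,[.581,-.0615,.1])[0]*4).astype(int); y=max(0,p[1]-290); x=p[0]-200
    o.append(im[y:y+580,x:x+400])
h=min(a.shape[0] for a in o); cv2.imwrite('pics/g2.png',np.hstack([a[:h] for a in o]))
```

```text
scene [323.  251.7]
scene [322.9 254.6]
scene [323.9 240.7]
scene [323.7 259.3]
wrist [315.  282.6]
wrist [315.1 276.7]
wrist [312.6 312.4]
wrist [313.5 270.7]
```

View pics/g2.png

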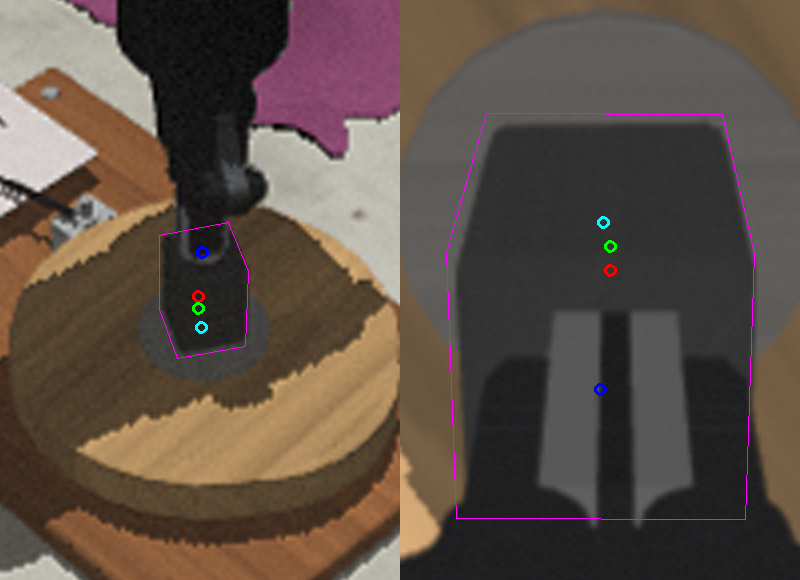

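Run:
```python
from h import *
print([a for a in dir(bot) if a[0]!='_'], bot.tip_extent)
o=[]
for n in('scene','top'):
    f=grab_frame(n); im=f['pixels']
    p=proj(f,[.581,-.0615,.13])[0].astype(int)
    im=im[p[1]-38:p[1]+37,p[0]-25:p[0]+25]
    im=np.clip(im.astype(float)*2.2,0,255).astype(np.uint8)
    o.append(cv2.resize(im,(400,600),interpolation=cv2.INTER_CUBIC))
    print(n,p)
cv2.imwrite('pics/g3.png',np.hstack(o))
f=grab_frame('wrist'); im=np.clip(f['pixels'].astype(float)*2.2,0,255).astype(np.uint8)
cv2.imwrite('pics/g4.png',im)
```

```text
['IKError', 'tip_extent'] 0.008
scene [323 239]
top [343 237]
```

View pics/g3.png

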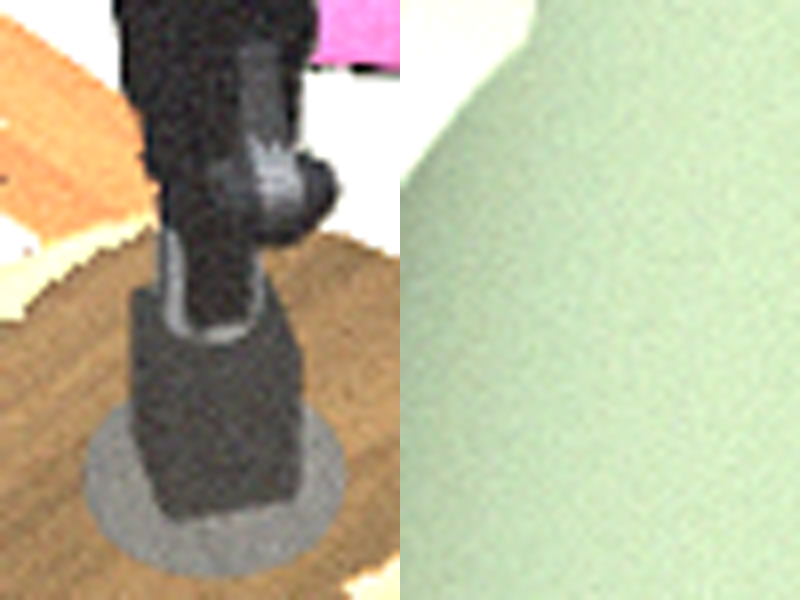

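View pics/g4.png

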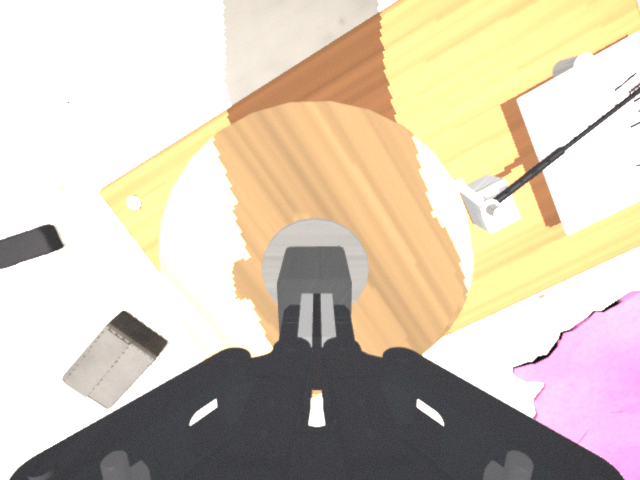

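Run:
```python
from h import *
s=telemetry.observe();T=s['position'];R=Ro.from_euler('xyz',s['tool_rot']).as_matrix()
f=grab_frame('wrist'); C=-np.array(f['R']).T@f['t']; print('cam in tool',(R.T@(C-T)).round(3), 'look',(R.T@np.array(f['R'])[2]).round(3))
g=grab_frame('scene')
for dx in(.008,-.01,-.02,-.03,-.04):
    for dz in(0,.011,-.011): print(dx,dz,proj(f,T+R@[dx,0,dz])[0].round(1),proj(g,T+R@[dx,0,dz])[0].round(1))
```

```text
cam in tool [-0.174  0.001 -0.078] look [ 0.952 -0.     0.305]
0.008 0 [315.1 276.7] [322.9 254.6]
0.008 0.011 [315.1 294.6] [328.5 253.6]
0.008 -0.011 [315.1 258.1] [317.4 255.6]
-0.01 0 [315.  290.8] [323. 248.]
-0.01 0.011 [315.  310.1] [328.6 246.9]
-0.01 -0.011 [315.  270.7] [317.4 249. ]
-0.02 0 [314.9 299.8] [323.  244.2]
-0.02 0.011 [314.9 320. ] [328.7 243.2]
-0.02 -0.011 [314.9 278.7] [317.4 245.2]
-0.03 0 [314.8 309.9] [323.1 240.4]
-0.03 0.011 [314.8 331.1] [328.8 239.4]
-0.03 -0.011 [314.8 287.8] [317.4 241.4]
-0.04 0 [314.7 321.3] [323.1 236.6]
-0.04 0.011 [314.7 343.6] [328.8 235.5]
-0.04 -0.011 [314.6 298. ] [317.4 237.6]
```

Emit:
{"op": "send_rows", "data": {
  "rows": [
    {"dx": 0,"dy": 0,"dz": 0,"rx": 0,"ry": 0,"rz": 0,"fingers": -1},
    {"dx": 0,"dy": -0.1,"dz": 0.1,"rx": 0,"ry": 0,"rz": 0,"fingers": -1},
    {"dx": 0,"dy": -0.1,"dz": 0.1,"rx": 0,"ry": 0,"rz": 0,"fingers": -1},
    {"dx": 0,"dy": -0.1,"dz": 0.1,"rx": 0,"ry": 0,"rz": 0,"fingers": -1},
    {"dx": 0,"dy": -0.1,"dz": 0.1,"rx": 0,"ry": 0,"rz": 0,"fingers": -1},
    {"dx": 0,"dy": -0.1,"dz": 0.1,"rx": 0,"ry": 0,"rz": 0,"fingers": -1},
    {"dx": 0.5,"dy": -0.1,"dz": 0.1,"rx": 0,"ry": 0,"rz": 0,"fingers": -1},
    {"dx": 1,"dy": -0.1,"dz": 0.1,"rx": 0,"ry": 0,"rz": 0,"fingers": -1}
  ]
}}

```text
clock: 7.4
position: [0.5806, -0.0612, 0.0858]
tool_rot: [-2.593, 1.571, -3.106]
force: [0.3, 0.4, 0.2]
grip_width: 0.0854
```

```bash
python3 st.py
python3 - <<'E'
from h import *
o=[]
for n in('scene','wrist'):
    f=grab_frame(n); im=f['pixels']
    if n=='scene': im=cv2.resize(im[180:290,265:375],(600,600),interpolation=cv2.INTER_CUBIC)[:, 100:500]
    else: im=cv2.resize(im[180:480,220:420],(400,600))
    o.append(np.clip(im.astype(float)*2,0,255).astype(np.uint8))
cv2.imwrite('pics/g5.png',np.hstack(o))
E
```

```text
t 7.4 pos [ 0.5806 -0.0612  0.0858] yaw_y 60.63 x [-0. -0. -1.] w 0.0854
q [-0.154  0.615  0.226  1.817 -0.195  0.732  1.235] F [0.3 0.4 0.2] M [ 0.02 -0.02 -0.04]
to knob tool axes cm [-0.   -0.    0.05]
```

View pics/g5.png

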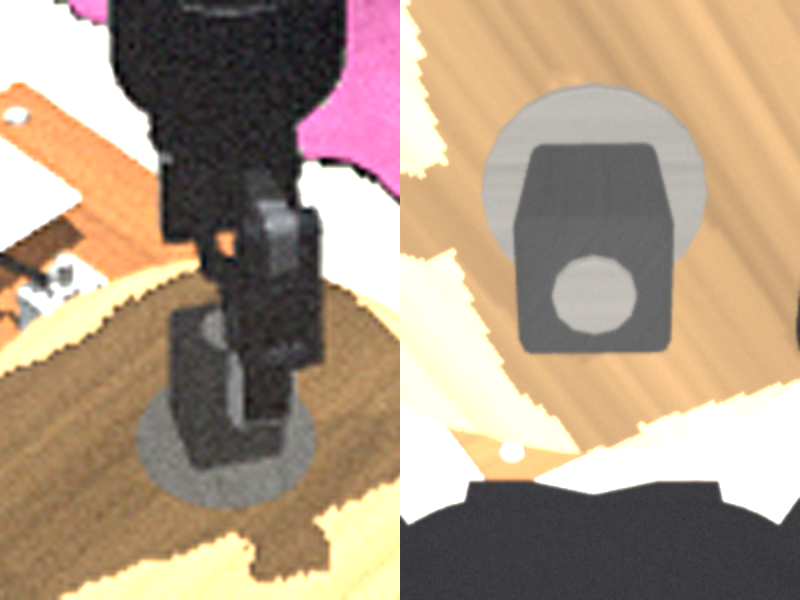

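Run:
```python
from h import *
s=telemetry.observe();T=s['position'];R=Ro.from_euler('xyz',s['tool_rot']).as_matrix()
g=grab_frame('scene'); im=cv2.resize(g['pixels'],None,fx=8,fy=8,interpolation=cv2.INTER_CUBIC); im=np.clip(im*2.,0,255).astype(np.uint8)
for y in(-.0427,-.055):
  for dx,c in((-.005,(0,0,255)),(-.025,(0,255,0)),(-.047,(255,0,0))):
    P=proj(g,[T+R@[dx,y,-.011],T+R@[dx,y,.011]])*8+4; print(y,dx,(P/8).round(1).tolist()); cv2.line(im,tuple(P[0].astype(int)),tuple(P[1].astype(int)),c,2)
x,y=int(325*8),int(245*8); cv2.imwrite('pics/g6.png',im[y-290:y+290,x-350:x+350])
```

```text
-0.0427 -0.005 [[324.1, 271.6], [335.5, 269.4]]
-0.0427 -0.025 [[324.2, 264.2], [335.7, 262.0]]
-0.0427 -0.047 [[324.3, 255.8], [336.0, 253.6]]
-0.055 -0.005 [[325.8, 276.3], [337.3, 274.1]]
-0.055 -0.025 [[326.0, 268.9], [337.6, 266.7]]
-0.055 -0.047 [[326.1, 260.5], [337.9, 258.3]]
```

View pics/g6.png

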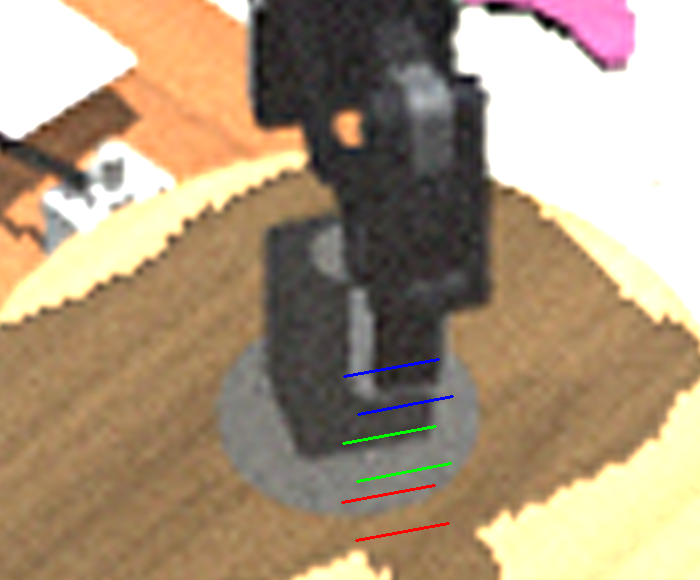

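Emit:
{"op": "send_rows", "data": {
  "rows": [
    {"dx": 0.5,"dy": 0,"dz": 0,"rx": 0,"ry": 0,"rz": 0,"fingers": -1},
    {"dx": 1,"dy": 0,"dz": 0,"rx": 0,"ry": 0,"rz": 0,"fingers": -1},
    {"dx": 1.5,"dy": 0,"dz": 0,"rx": 0,"ry": 0,"rz": 0,"fingers": -1},
    {"dx": 2,"dy": 0,"dz": 0,"rx": 0,"ry": 0,"rz": 0,"fingers": -1},
    {"dx": 2.5,"dy": 0,"dz": 0,"rx": 0,"ry": 0,"rz": 0,"fingers": -1},
    {"dx": 2.8,"dy": 0,"dz": 0,"rx": 0,"ry": 0,"rz": 0,"fingers": -1},
    {"dx": 2.8,"dy": 0,"dz": 0,"rx": 0,"ry": 0,"rz": 0,"fingers": 0},
    {"dx": 2.8,"dy": 0,"dz": 0,"rx": 0,"ry": 0,"rz": 0,"fingers": 1}
  ]
}}

```text
clock: 8.55
position: [0.5808, -0.0613, 0.0583]
tool_rot: [0.3, 1.571, -0.212]
force: [-0.8, -1.0, 0.2]
grip_width: 0.0517
```

Emit:
{"op": "send_rows", "data": {
  "rows": [
    {"dx": 0,"dy": 0,"dz": 0,"rx": 0,"ry": 0,"rz": 0,"fingers": 1},
    {"dx": 0,"dy": 0,"dz": 0,"rx": 0,"ry": 0,"rz": 0,"fingers": 1},
    {"dx": 0,"dy": 0,"dz": 0,"rx": 0,"ry": 0,"rz": 0,"fingers": 1},
    {"dx": 0,"dy": 0,"dz": 0,"rx": 0,"ry": 0,"rz": 0,"fingers": 1},
    {"dx": 0,"dy": 0,"dz": 0,"rx": 0,"ry": 0,"rz": 0,"fingers": 1},
    {"dx": 0,"dy": 0,"dz": 0,"rx": 0,"ry": 0,"rz": 0,"fingers": 1},
    {"dx": 0,"dy": 0,"dz": 0,"rx": 0,"ry": 0,"rz": 0,"fingers": 1},
    {"dx": 0,"dy": 0,"dz": 0,"rx": 0,"ry": 0,"rz": 0,"fingers": 1}
  ]
}}

```text
clock: 9.55
position: [0.5808, -0.0613, 0.0585]
tool_rot: [0.494, 1.57, -0.019]
force: [-1.2, -0.2, 5.6]
grip_width: 0.0336
```

```bash
python3 st.py
python3 - <<'E'
from h import *
o=[]
for n in('scene','wrist'):
    f=grab_frame(n); im=f['pixels']
    if n=='scene': im=cv2.resize(im[180:290,265:375],(600,600),interpolation=cv2.INTER_CUBIC)[:, 100:500]
    else: im=cv2.resize(im[180:480,220:420],(400,600))
    o.append(np.clip(im.astype(float)*2,0,255).astype(np.uint8))
cv2.imwrite('pics/g7.png',np.hstack(o))
E
```

```text
t 9.55 pos [ 0.5808 -0.0613  0.0585] yaw_y 60.63 x [ 0. -0. -1.] w 0.0336
q [-0.144  0.655  0.212  1.83  -0.206  0.677  1.245] F [-1.2 -0.2  5.6] M [-0.03  0.42 -0.02]
to knob tool axes cm [ 0.   -0.01  0.03]
```

View pics/g7.png

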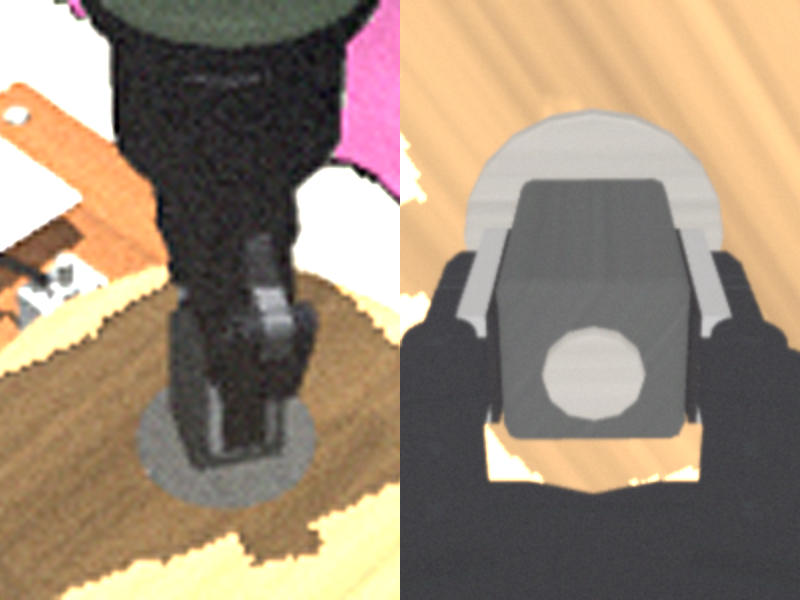

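Emit:
{"op": "send_rows", "data": {
  "rows": [
    {"dx": 0,"dy": 0,"dz": 0,"rx": 0.3,"ry": 0,"rz": 0,"fingers": 1},
    {"dx": 0,"dy": 0,"dz": 0,"rx": 0.75,"ry": 0,"rz": 0,"fingers": 1},
    {"dx": 0,"dy": 0,"dz": 0,"rx": 1.2,"ry": 0,"rz": 0,"fingers": 1},
    {"dx": 0,"dy": 0,"dz": 0,"rx": 1.7,"ry": 0,"rz": 0,"fingers": 1},
    {"dx": 0,"dy": 0,"dz": 0,"rx": 2.2,"ry": 0,"rz": 0,"fingers": 1},
    {"dx": 0,"dy": 0,"dz": 0,"rx": 2.7,"ry": 0,"rz": 0,"fingers": 1},
    {"dx": 0,"dy": 0,"dz": 0,"rx": 3.2,"ry": 0,"rz": 0,"fingers": 1},
    {"dx": 0,"dy": 0,"dz": 0,"rx": 3.7,"ry": 0,"rz": 0,"fingers": 1}
  ],
  "squeeze": 60
}}

```text
clock: 10.65
position: [0.5811, -0.061, 0.0586]
tool_rot: [1.396, 1.57, 0.236]
force: [0.2, 0.1, 3.4]
grip_width: 0.0336
```

```bash
python3 st.py
cat > nd.py <<'E'
from h import *
import sys
s=telemetry.observe();R=Ro.from_euler('xyz',s['tool_rot']).as_matrix()
out=[]
for n in('scene','wrist'):
    f=grab_frame(n)
    for d in pinpoint(f,'needle_tip')[:1]: print(n,np.round(d['centre'],1),round(d['conf'],2),atz(f,d['centre'],.057).round(4))
    im=f['pixels'];out.append(cv2.resize(im[185:250,230:310],(520,422),interpolation=cv2.INTER_CUBIC) if n=='scene' else cv2.resize(im,(270,422)))
cv2.imwrite('pics/%s.png'%sys.argv[1],np.hstack(out))
E
python3 nd.py n1
```

```text
t 10.65 pos [ 0.5811 -0.061   0.0586] yaw_y 23.5 x [ 0.001  0.    -1.   ] w 0.0336
q [-0.263  0.683  0.387  1.836 -0.381  0.696  0.753] F [0.2 0.1 3.4] M [0.22 0.04 0.24]
to knob tool axes cm [-0.   -0.03  0.04]
scene [252.5 214.2] 0.58 [0.5773 0.152  0.057 ]
```

View pics/n1.png

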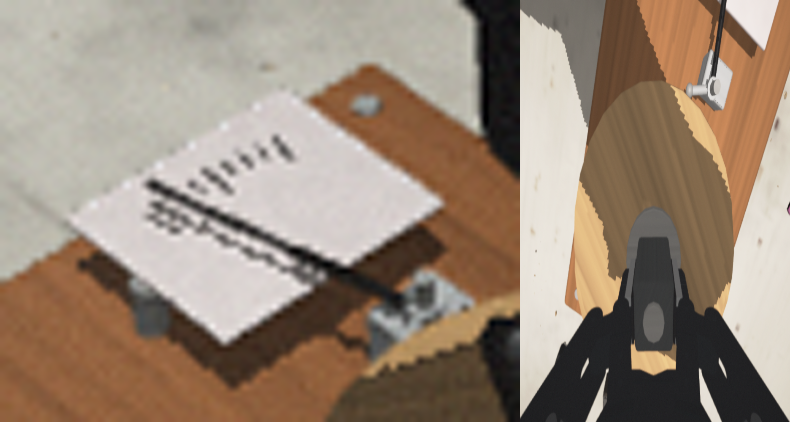

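Emit:
{"op": "send_rows", "data": {
  "rows": [
    {"dx": 0,"dy": 0,"dz": 0,"rx": 0.5,"ry": 0,"rz": 0,"fingers": 1},
    {"dx": 0,"dy": 0,"dz": 0,"rx": 1.0,"ry": 0,"rz": 0,"fingers": 1},
    {"dx": 0,"dy": 0,"dz": 0,"rx": 1.5,"ry": 0,"rz": 0,"fingers": 1},
    {"dx": 0,"dy": 0,"dz": 0,"rx": 2.0,"ry": 0,"rz": 0,"fingers": 1},
    {"dx": 0,"dy": 0,"dz": 0,"rx": 2.5,"ry": 0,"rz": 0,"fingers": 1},
    {"dx": 0,"dy": 0,"dz": 0,"rx": 3.0,"ry": 0,"rz": 0,"fingers": 1},
    {"dx": 0,"dy": 0,"dz": 0,"rx": 3.5,"ry": 0,"rz": 0,"fingers": 1},
    {"dx": 0,"dy": 0,"dz": 0,"rx": 4.0,"ry": 0,"rz": 0,"fingers": 1}
  ]
}}

```text
clock: 11.85
position: [0.5817, -0.0609, 0.0586]
tool_rot: [1.908, 1.569, 0.049]
force: [5.1, 0.3, 1.0]
grip_width: 0.0334
```

```bash
python3 st.py;python3 nd.py n2
```

```text
t 11.85 pos [ 0.5817 -0.0609  0.0586] yaw_y -16.48 x [ 0.002  0.    -1.   ] w 0.0334
q [-0.382  0.73   0.574  1.842 -0.569  0.737  0.221] F [5.1 0.3 1. ] M [ 0.3  -0.73  0.21]
to knob tool axes cm [-0.   -0.05  0.08]
scene [251.8 215. ] 0.49 [0.5746 0.1511 0.057 ]
```

Emit:
{"op": "send_rows", "data": {
  "rows": [
    {"dx": 0,"dy": 0,"dz": 0,"rx": 0.5,"ry": 0,"rz": 0,"fingers": 1},
    {"dx": 0,"dy": 0,"dz": 0,"rx": 1.0,"ry": 0,"rz": 0,"fingers": 1},
    {"dx": 0,"dy": 0,"dz": 0,"rx": 1.5,"ry": 0,"rz": 0,"fingers": 1},
    {"dx": 0,"dy": 0,"dz": 0,"rx": 2.0,"ry": 0,"rz": 0,"fingers": 1},
    {"dx": 0,"dy": 0,"dz": 0,"rx": 2.5,"ry": 0,"rz": 0,"fingers": 1},
    {"dx": 0,"dy": 0,"dz": 0,"rx": 3.0,"ry": 0,"rz": 0,"fingers": 1},
    {"dx": 0,"dy": 0,"dz": 0,"rx": 3.5,"ry": 0,"rz": 0,"fingers": 1},
    {"dx": 0,"dy": 0,"dz": 0,"rx": 4.0,"ry": 0,"rz": 0,"fingers": 1}
  ]
}}

```text
clock: 13.05
position: [0.5822, -0.0613, 0.0586]
tool_rot: [2.351, 1.568, -0.205]
force: [8.9, -2.1, -2.8]
grip_width: 0.0337
```

```bash
python3 st.py;python3 nd.py n3
```

```text
t 13.05 pos [ 0.5822 -0.0613  0.0586] yaw_y -56.44 x [ 0.003 -0.001 -1.   ] w 0.0337
q [-0.487  0.798  0.754  1.846 -0.748  0.804 -0.321] F [ 8.9 -2.1 -2.8] M [-0.05 -1.66  0.3 ]
to knob tool axes cm [-0.   -0.05  0.11]
scene [252.6 214.6] 0.68 [0.5767 0.1509 0.057 ]
```

View pics/n3.png

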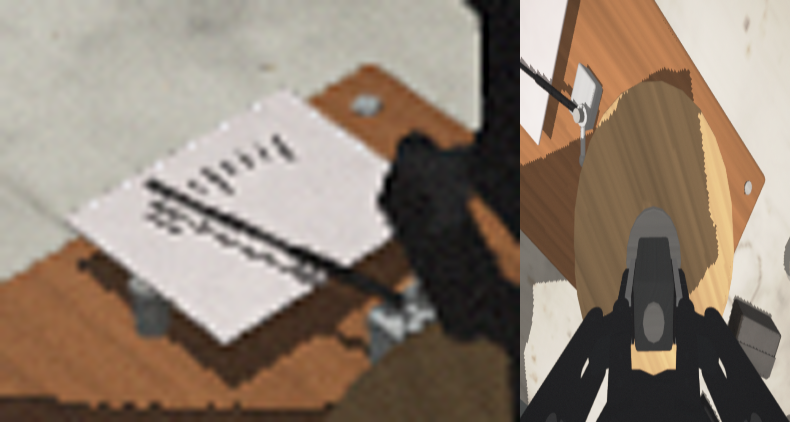

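Emit:
{"op": "send_rows", "data": {
  "rows": [
    {"dx": 0,"dy": 0,"dz": 0,"rx": 0.5,"ry": 0,"rz": 0,"fingers": 1},
    {"dx": 0,"dy": 0,"dz": 0,"rx": 1.0,"ry": 0,"rz": 0,"fingers": 1},
    {"dx": 0,"dy": 0,"dz": 0,"rx": 1.5,"ry": 0,"rz": 0,"fingers": 1},
    {"dx": 0,"dy": 0,"dz": 0,"rx": 2.0,"ry": 0,"rz": 0,"fingers": 1},
    {"dx": 0,"dy": 0,"dz": 0,"rx": 2.5,"ry": 0,"rz": 0,"fingers": 1},
    {"dx": 0,"dy": 0,"dz": 0,"rx": 3.0,"ry": 0,"rz": 0,"fingers": 1},
    {"dx": 0,"dy": 0,"dz": 0,"rx": 3.5,"ry": 0,"rz": 0,"fingers": 1},
    {"dx": 0,"dy": 0,"dz": 0,"rx": 4.0,"ry": 0,"rz": 0,"fingers": 1}
  ]
}}

```text
clock: 14.25
position: [0.5824, -0.0619, 0.0586]
tool_rot: [2.799, 1.567, -0.455]
force: [11.1, -5.3, -3.5]
grip_width: 0.0333
```

```bash
python3 st.py;python3 nd.py n4
```

```text
t 14.25 pos [ 0.5824 -0.0619  0.0586] yaw_y -96.45 x [ 0.003 -0.002 -1.   ] w 0.0333
q [-0.572  0.882  0.922  1.85  -0.907  0.894 -0.885] F [11.1 -5.3 -3.5] M [-0.75 -2.04  0.37]
to knob tool axes cm [-0.   -0.02  0.14]
```

View pics/n4.png

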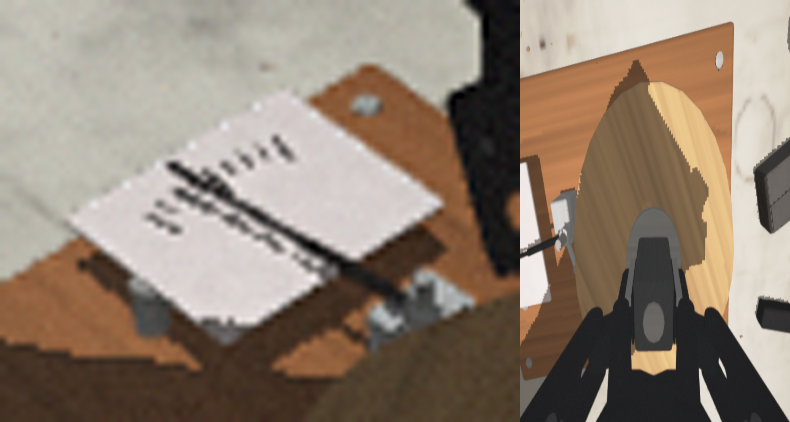

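Emit:
{"op": "send_rows", "data": {
  "rows": [
    {"dx": 0,"dy": 0,"dz": 0.1,"rx": 0.4,"ry": 0,"rz": 0,"fingers": 1},
    {"dx": 0,"dy": 0,"dz": 0.1,"rx": 0.7,"ry": 0,"rz": 0,"fingers": 1},
    {"dx": 0,"dy": 0,"dz": 0.1,"rx": 1.0,"ry": 0,"rz": 0,"fingers": 1},
    {"dx": 0,"dy": 0,"dz": 0.1,"rx": 1.3,"ry": 0,"rz": 0,"fingers": 1},
    {"dx": 0,"dy": 0,"dz": 0.1,"rx": 1.6,"ry": 0,"rz": 0,"fingers": 1},
    {"dx": 0,"dy": 0,"dz": 0.1,"rx": 1.8,"ry": 0,"rz": 0,"fingers": 1},
    {"dx": 0,"dy": 0,"dz": 0.1,"rx": 2.0,"ry": 0,"rz": 0,"fingers": 1},
    {"dx": 0,"dy": 0,"dz": 0.1,"rx": 2.0,"ry": 0,"rz": 0,"fingers": 1}
  ]
}}

```text
clock: 15.45
position: [0.5824, -0.0622, 0.0586]
tool_rot: [3.092, 1.565, -0.509]
force: [19.7, -7.0, -9.4]
grip_width: 0.0332
```

```bash
python3 st.py;python3 nd.py n5
```

```text
t 15.45 pos [ 0.5824 -0.0622  0.0586] yaw_y -116.35 x [ 0.005 -0.003 -1.   ] w 0.0332
q [-0.606  0.928  0.998  1.853 -0.978  0.942 -1.175] F [19.7 -7.  -9.4] M [-1.28 -3.6  -0.21]
to knob tool axes cm [-0.   -0.    0.15]
scene [260.5 206.7] 0.48 [0.6053 0.1588 0.057 ]
```

View pics/n5.png

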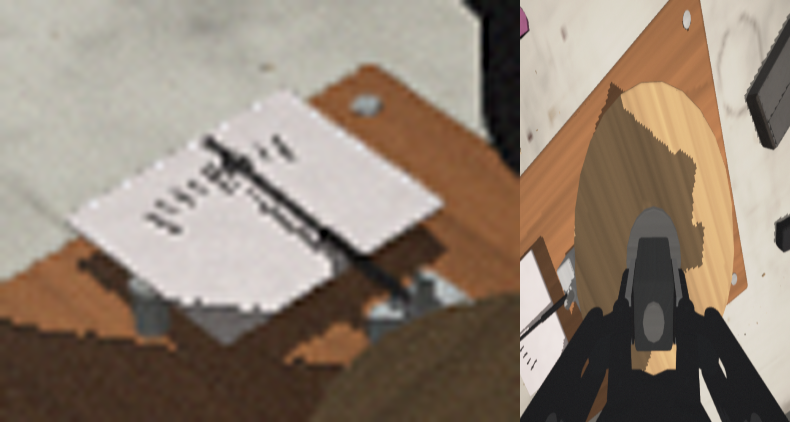

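Run:
```python
from h import *
f=grab_frame('scene')
for t in((253.1,213.2),(256.6,210.4),(262.1,206.8)): print(atz(f,t,.057).round(4))
```

```text
[0.5803 0.1536 0.057 ]
[0.5915 0.1553 0.057 ]
[0.6076 0.1561 0.057 ]
```

Emit:
{"op": "send_rows", "data": {
  "rows": [
    {"dx": 0,"dy": 0,"dz": -0.1,"rx": 0.2,"ry": 0,"rz": 0,"fingers": 1},
    {"dx": 0,"dy": 0,"dz": -0.15,"rx": 0.4,"ry": 0,"rz": 0,"fingers": 1},
    {"dx": 0,"dy": 0,"dz": -0.15,"rx": 0.6,"ry": 0,"rz": 0,"fingers": 1},
    {"dx": 0,"dy": 0,"dz": -0.15,"rx": 0.7,"ry": 0,"rz": 0,"fingers": 1},
    {"dx": 0,"dy": 0,"dz": -0.15,"rx": 0.8,"ry": 0,"rz": 0,"fingers": 1},
    {"dx": 0,"dy": 0,"dz": -0.15,"rx": 0.8,"ry": 0,"rz": 0,"fingers": 1},
    {"dx": 0,"dy": 0,"dz": -0.15,"rx": 0.8,"ry": 0,"rz": 0,"fingers": 1},
    {"dx": 0,"dy": 0,"dz": -0.15,"rx": 0.8,"ry": 0,"rz": 0,"fingers": 1}
  ]
}}

```text
clock: 16.7
position: [0.5822, -0.0622, 0.0586]
tool_rot: [-2.941, 1.568, -0.398]
force: [7.2, -1.7, 1.2]
grip_width: 0.0334
```

```bash
python3 st.py;python3 nd.py n6
```

```text
t 16.7 pos [ 0.5822 -0.0622  0.0586] yaw_y -124.32 x [ 0.002 -0.001 -1.   ] w 0.0334
q [-0.616  0.947  1.026  1.851 -1.003  0.967 -1.294] F [ 7.2 -1.7  1.2] M [-0.47 -1.28 -0.14]
to knob tool axes cm [-0.    0.01  0.14]
scene [263.1 207.2] 0.62 [0.6083 0.1536 0.057 ]
wrist [  4.1 433.8] 0.96 [0.6073 0.1582 0.057 ]
```

View pics/n6.png

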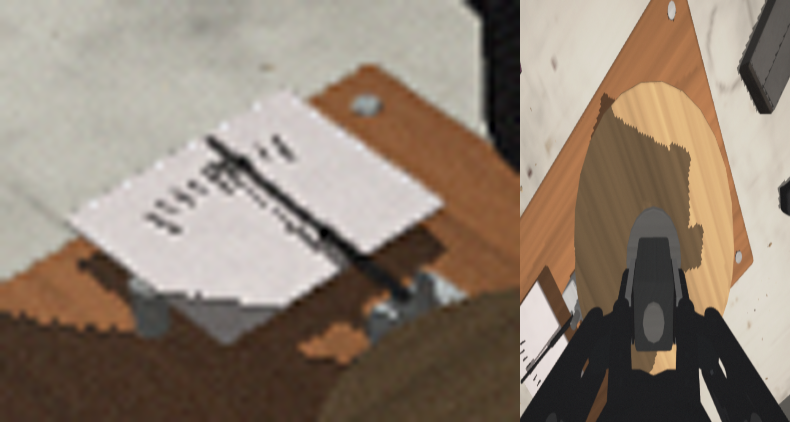

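Emit:
{"op": "send_rows", "data": {
  "rows": [
    {"dx": 0,"dy": 0,"dz": -0.05,"rx": 0.2,"ry": 0,"rz": 0,"fingers": 1},
    {"dx": 0,"dy": 0,"dz": -0.05,"rx": 0.4,"ry": 0,"rz": 0,"fingers": 1},
    {"dx": 0,"dy": 0,"dz": -0.05,"rx": 0.6,"ry": 0,"rz": 0,"fingers": 1},
    {"dx": 0,"dy": 0,"dz": -0.05,"rx": 0.8,"ry": 0,"rz": 0,"fingers": 1},
    {"dx": 0,"dy": 0,"dz": -0.05,"rx": 1.0,"ry": 0,"rz": 0,"fingers": 1},
    {"dx": 0,"dy": 0,"dz": -0.05,"rx": 1.0,"ry": 0,"rz": 0,"fingers": 1},
    {"dx": 0,"dy": 0,"dz": -0.05,"rx": 1.0,"ry": 0,"rz": 0,"fingers": 1},
    {"dx": 0,"dy": 0,"dz": -0.05,"rx": 1.0,"ry": 0,"rz": 0,"fingers": 1}
  ]
}}

```text
clock: 17.9
position: [0.5821, -0.0624, 0.0586]
tool_rot: [-2.655, 1.569, -0.288]
force: [4.5, -1.3, 5.3]
grip_width: 0.0332
```

```bash
python3 st.py;python3 nd.py n7
```

```text
t 17.9 pos [ 0.5821 -0.0624  0.0586] yaw_y -134.37 x [ 0.001 -0.    -1.   ] w 0.0332
q [-0.629  0.972  1.061  1.851 -1.033  0.995 -1.446] F [ 4.5 -1.3  5.3] M [-0.16 -0.62 -0.24]
to knob tool axes cm [-0.    0.02  0.14]
scene [261.7 206. ] 0.6 [0.6086 0.1588 0.057 ]
```

View pics/n7.png

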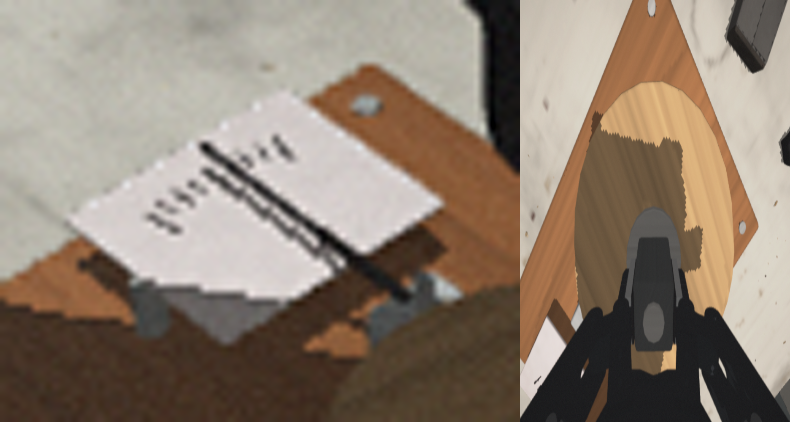

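Emit:
{"op": "send_rows", "data": {
  "rows": [
    {"dx": 0,"dy": 0,"dz": 0,"rx": -0.2,"ry": 0,"rz": 0,"fingers": 1},
    {"dx": 0,"dy": 0,"dz": 0,"rx": -0.45,"ry": 0,"rz": 0,"fingers": 1},
    {"dx": 0,"dy": 0,"dz": 0,"rx": -0.7,"ry": 0,"rz": 0,"fingers": 1},
    {"dx": 0,"dy": 0,"dz": 0,"rx": -0.95,"ry": 0,"rz": 0,"fingers": 1},
    {"dx": 0,"dy": 0,"dz": 0,"rx": -1.15,"ry": 0,"rz": 0,"fingers": 1},
    {"dx": 0,"dy": 0,"dz": 0,"rx": -1.15,"ry": 0,"rz": 0,"fingers": 1},
    {"dx": 0,"dy": 0,"dz": 0,"rx": -1.15,"ry": 0,"rz": 0,"fingers": 1},
    {"dx": 0,"dy": 0,"dz": 0,"rx": -1.15,"ry": 0,"rz": 0,"fingers": 1}
  ]
}}

```text
clock: 19.1
position: [0.5822, -0.0622, 0.0586]
tool_rot: [-2.792, 1.569, -0.223]
force: [5.0, -0.8, 5.4]
grip_width: 0.0336
```

```bash
python3 st.py;python3 nd.py n8
```

```text
t 19.1 pos [ 0.5822 -0.0622  0.0586] yaw_y -122.83 x [ 0.001 -0.    -1.   ] w 0.0336
q [-0.614  0.944  1.021  1.85  -0.998  0.965 -1.272] F [ 5.  -0.8  5.4] M [-0.1  -0.96  0.24]
to knob tool axes cm [-0.    0.01  0.14]
scene [263.9 207.3] 0.44 [0.6093 0.1522 0.057 ]
```

View pics/n8.png

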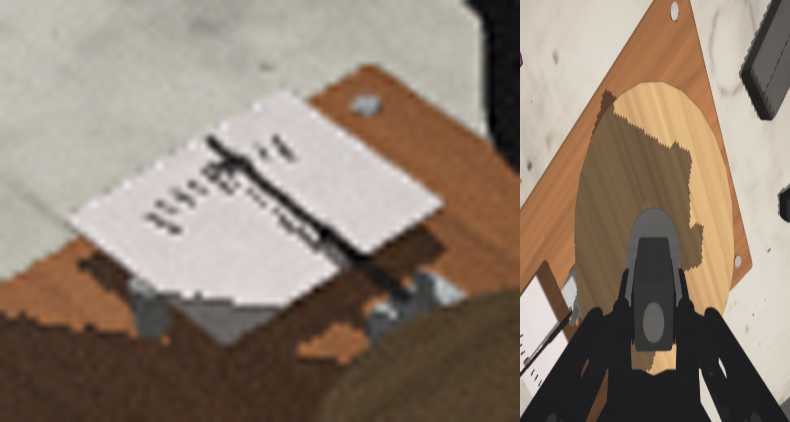

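The tip is back at its furthest, about (211,140) in the crop. I'll let go and lift.

Emit:
{"op": "send_rows", "data": {
  "rows": [
    {"dx": 0,"dy": 0,"dz": 0,"rx": 0,"ry": 0,"rz": 0,"fingers": 0.5},
    {"dx": 0,"dy": 0,"dz": 0,"rx": 0,"ry": 0,"rz": 0,"fingers": 0},
    {"dx": 0,"dy": 0,"dz": 0,"rx": 0,"ry": 0,"rz": 0,"fingers": -1},
    {"dx": 0,"dy": 0,"dz": 0,"rx": 0,"ry": 0,"rz": 0,"fingers": -1},
    {"dx": 0,"dy": 0,"dz": 0,"rx": 0,"ry": 0,"rz": 0,"fingers": -1},
    {"dx": 0,"dy": 0,"dz": 0,"rx": 0,"ry": 0,"rz": 0,"fingers": -1},
    {"dx": -1,"dy": 0,"dz": 0,"rx": 0,"ry": 0,"rz": 0,"fingers": -1},
    {"dx": -2.5,"dy": 0,"dz": 0,"rx": 0,"ry": 0,"rz": 0,"fingers": -1}
  ]
}}

```text
clock: 20.3
position: [0.5813, -0.0623, 0.0841]
tool_rot: [1.147, 1.57, -2.569]
force: [0.3, -0.7, 0.5]
grip_width: 0.0853
```

Emit:
{"op": "send_rows", "data": {
  "rows": [
    {"dx": -2,"dy": 0,"dz": 0,"rx": 0,"ry": 0,"rz": 0,"fingers": -1},
    {"dx": -4,"dy": 0,"dz": 0,"rx": 0,"ry": 0,"rz": 0,"fingers": -1},
    {"dx": -6,"dy": 0,"dz": 0,"rx": 0,"ry": 0,"rz": 0,"fingers": -1},
    {"dx": -8,"dy": 0,"dz": 0,"rx": 0,"ry": 0,"rz": 0,"fingers": -1},
    {"dx": -10,"dy": 0,"dz": 0,"rx": 0,"ry": 0,"rz": 0,"fingers": -1},
    {"dx": -11,"dy": 0,"dz": 0,"rx": 0,"ry": 0,"rz": 0,"fingers": -1},
    {"dx": -11,"dy": 0,"dz": 0,"rx": 0,"ry": 0,"rz": 0,"fingers": -1},
    {"dx": -11,"dy": 0,"dz": 0,"rx": 0,"ry": 0,"rz": 0,"fingers": -1}
  ]
}}

```text
clock: 21.3
position: [0.5812, -0.062, 0.1926]
tool_rot: [0.39, 1.57, 2.958]
force: [0.2, 0.4, -0.1]
grip_width: 0.0855
```

```bash
python3 st.py;python3 nd.py n9
python3 - <<'E'
from h import *
f=grab_frame('scene'); cv2.imwrite('pics/end.png',f['pixels'])
E
```

```text
t 21.3 pos [ 0.5812 -0.062   0.1926] yaw_y -122.87 x [-0.001  0.    -1.   ] w 0.0855
q [-0.696  0.804  1.198  1.753 -0.812  1.178 -1.398] F [ 0.2  0.4 -0.1] M [0.05 0.02 0.04]
to knob tool axes cm [ 0.   -0.03  0.04]
scene [263.5 206.1] 0.54 [0.6112 0.1558 0.057 ]
wrist [113.6 319.4] 0.68 [0.6055 0.1607 0.057 ]
```

View pics/n9.png

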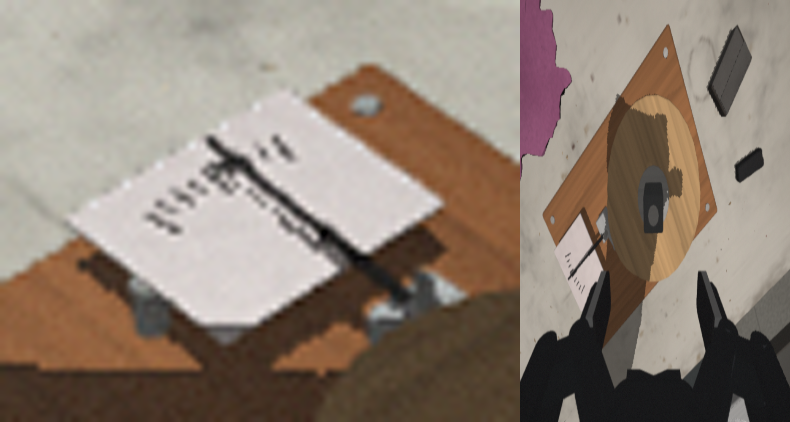

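View pics/end.png

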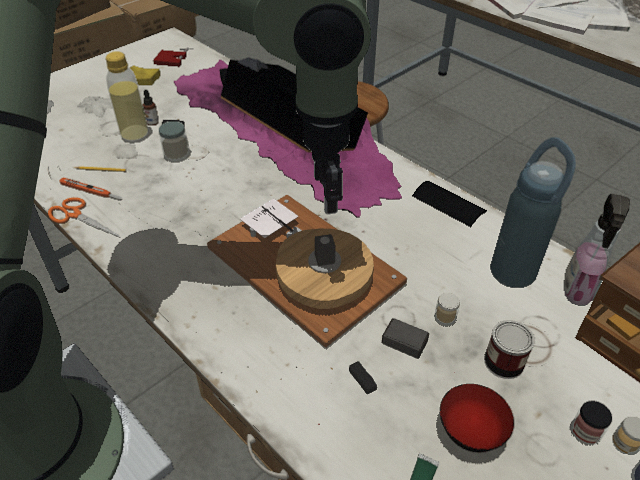

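The needle is still at its furthest, with its tip at about (211,140) in the crop. The gripper is open and clear above the knob, and the sanding block, jar and charcoal are where they were.

```bash
python3 -c "
from workcell import job; print(job.job_done())"
```

```text
the job is handed in; nothing more can be done
None
```

The blank's true high spot is standing at the feeler, the knob is released, and the job was handed in at about 21 s of the 61 s allowed. No verdict was reported.

**What I did:** I gripped the knob and turned it clockwise, never faster than about 0.7 rad/s. I went about 10° past the needle's peak to find it, came back, released and lifted clear. The net turn was about 183°.

**Last checks**
- **Needle:** its tip had moved about 28 mm from rest, against roughly 29 mm expected at the true high spot. It fell off on both sides of this position and did not shift after release.
- **Which high spot:** the first overhead picture put the larger bulge about 175° counter-clockwise (185° clockwise) from the feeler. That agrees with where the needle peaked, so this is not the lesser one.
- **Bystanders and gauge:** the sanding block, jar and charcoal look unmoved in the final picture, and I never brought the gripper down near the gauge.
- **Robot:** the gripper is open above the knob and the force readings are near zero.

**What disagreed**
- **Fingertip position:** both the scene and wrist pictures put the fingertips about 43 mm farther back than the stated 8 mm ahead of the TCP. My first grasp therefore closed on air above the knob. I regrasped about 38 mm lower, going by the pictures.
- **Sideways force:** a small off-centre correction I made while turning went the wrong way and raised the side force to about 20 N. I reversed it.

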